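Pack the school kit and scan it out

TASK

Pack the stationery kit: take out the stapler that was left in the carton and lay it flat in an empty compartment of the sorting tray, and move every marker pen from the tray into the carton's compartment nearer the robot and every board eraser into its farther compartment, all lying down inside. Once all that is done, pick up the scanner, point its window squarely at the middle of the label on the carton's sloping side flap from 5 to 10 cm away and hold it steady there for two seconds, then stand it upright back on its rest. Disturb nothing else on the table.

Things in the scene. Friction and masses are not known exactly. Their poses are not given: they have to be found in the camera images.
- tray: white sorting tray, fixed, 270 (x) x 286 (y) x 18 mm high, 4 mm walls and floor; 3 compartments along its x by 2 along its y, each about 85 x 137 mm with its floor 4 mm up and walls 14 mm higher than the floor. Origin: centre of the underside. Which thing lies in which compartment differs; one or more are empty
- pen1: jumbo marker pen with a square black body and grey cap, 112 (x, its length) x 24 (y) x 26 mm (z), 45 g, lying in the tray roughly along the tray's y; may be absent. Origin: centre of the underside
- pen2: jumbo marker pen with a square black body and grey cap, 112 (x, its length) x 24 (y) x 26 mm (z), 45 g, lying in the tray roughly along the tray's y; may be absent. Origin: centre of the underside
- pen3: jumbo marker pen with a square black body and grey cap, 112 (x, its length) x 24 (y) x 26 mm (z), 45 g, lying in the tray roughly along the tray's y; may be absent. Origin: centre of the underside
- eraser1: board eraser, wooden back on grey felt, 100 (x, its length) x 36 (y) x 40 mm (z), 80 g, lying in the tray roughly along the tray's y; may be absent. Origin: centre of the underside
- eraser2: board eraser, wooden back on grey felt, 100 (x, its length) x 36 (y) x 40 mm (z), 80 g, lying in the tray roughly along the tray's y; may be absent. Origin: centre of the underside
- stapler: stapler, 120 (x, its length) x 36 (y) x 42 mm high, 200 g, at the start lying upright in the nearer compartment of the carton: black base plate 8 mm thick, steel arm 28 mm wide above it, about 20 to 42 mm up. Origin: centre of the underside
- carton: open cardboard carton, fixed, 302 (x) x 158 (y) x 45 mm high, walls and floor 4 mm. Origin: centre of the underside; x points away from the robot. A cross wall 42 mm high divides it: nearer compartment (pens) x -147 to +8 mm, farther (erasers) x +12 to +147 mm, both y -75 to +75 mm. A flap 75 mm wide slopes down 35 degrees from the rim of its -y side to the table
- label: white label with a bar code, 96 (x) x 56 mm (y), on the carton's sloping flap on its -y side. Origin: the middle of the label; z is the label's outward normal, tilted 35 degrees from vertical towards the carton's -y
- rest: grey scanner rest, fixed, 100 x 100 mm plate 8 mm thick with a lip 6 mm wide rising to 18 mm around the edge (88 x 88 mm inside). Origin: centre of the underside
- scanner: handheld scanner standing nose-down on its rest, 140 mm high, 220 g: a black head 56 x 56 x 40 mm high below, with the scanning window in its underside, and a grey handle 30 (x) x 34 mm (y) above, from 40 to 140 mm up. Origin: centre of the underside; z points up along the handle and it looks out along -z
- scanner_window (a point): the middle of the scanner's window, at the centre of its underside
- scanner_grip (a point): point on the scanner's handle axis, 110 mm above its underside, good to grip
- tape: roll of paper tape lying flat, 100 mm across, 48 mm high; bystander. Origin: centre of the underside
- penpot: dark pot of pencils, 76 mm across, 100 mm high (150 with pencils); bystander. Origin: centre of the underside
- notes: block of note paper 76 x 76 x 40 mm; bystander. Origin: centre of the underside
Not all that is in view belongs to the job. What is shaped like the pen1 but turquoise is not meant.

How it is judged:
On the way, in this order (a step that is already met when the one before it is completed fails the run):
1. all the pens lie in the nearer compartment and all the erasers in the farther compartment of the carton, and the stapler stands flat in a compartment of the tray (x of pen1 in the frame of carton between -0.147 and 0.006 m and y of pen1 in the frame of carton between -0.075 and 0.075 m and z of pen1 in the frame of carton between -0.005 and 0.045 m and angle between pen1's own x axis and vertical between 1.2 and 1.94 rad and x of pen2 in the frame of carton between -0.147 and 0.006 m and y of pen2 in the frame of carton between -0.075 and 0.075 m and z of pen2 in the frame of carton between -0.005 and 0.045 m and angle between pen2's own x axis and vertical between 1.2 and 1.94 rad and x of pen3 in the frame of carton between -0.147 and 0.006 m and y of pen3 in the frame of carton between -0.075 and 0.075 m and z of pen3 in the frame of carton between -0.005 and 0.045 m and angle between pen3's own x axis and vertical between 1.2 and 1.94 rad and x of eraser1 in the frame of carton between 0.014 and 0.147 m and y of eraser1 in the frame of carton between -0.075 and 0.075 m and z of eraser1 in the frame of carton between -0.005 and 0.045 m and angle between eraser1's own x axis and vertical between 1.2 and 1.94 rad and x of eraser2 in the frame of carton between 0.014 and 0.147 m and y of eraser2 in the frame of carton between -0.075 and 0.075 m and z of eraser2 in the frame of carton between -0.005 and 0.045 m and angle between eraser2's own x axis and vertical between 1.2 and 1.94 rad and x of stapler in the frame of tray between -0.131 and 0.131 m and y of stapler in the frame of tray between -0.139 and 0.139 m and z of stapler in the frame of tray between -0.005 and 0.012 m and angle between stapler's own z axis and vertical below 0.15 rad), for 0.2 s.
2. the scanner's window is held steady over the middle of the label, square to it, for 1 s (within 25 mm sideways, 30 to 130 mm off, 0.3 rad, below 40 mm/s) (x of scanner_window in the frame of label between -0.025 and 0.025 m and y of scanner_window in the frame of label between -0.025 and 0.025 m and z of scanner_window in the frame of label between 0.03 and 0.13 m and angle between the z axis of scanner and the z axis of label, either way round below 0.3 rad and linear speed of scanner below 0.04 m/s), for 1 s.
At the end, for the whole second after the job is handed in: every pen present lies (within 20 degrees of level) in the carton's nearer compartment, every eraser in the farther, undersides under 45 mm up; the stapler stands flat on the floor of the tray; the scanner stands upright (within 0.1 rad) on its rest within 30 mm of its centre; all at rest (all of step 1 and linear speed of each of pen1, pen2, pen3, eraser1, eraser2, stapler, scanner below 0.02 m/s and horizontal distance between scanner and rest below 0.03 m and angle between scanner's own z axis and vertical below 0.1 rad and z of scanner in the frame of rest below 0.014 m); the robot touches nothing.
It fails at once if the tape is moved more than 40 mm (distance of tape from where it was at the start of the episode above 0.04 m).
It fails at once if the penpot is moved more than 40 mm (distance of penpot from where it was at the start of the episode above 0.04 m).
It fails at once if the notes is moved more than 40 mm (distance of notes from where it was at the start of the episode above 0.04 m).
Of pen1, pen2, pen3, eraser1, eraser2 only 3 to 5 are there at a start; the rules pass over those that are not, and their reading is None.
At some moment in a run one of pen1, pen2, pen3, eraser1, eraser2 may be knocked a few centimetres aside while the robot is not near it.
It also fails if it takes over 210 s, if anything falls off the work surface, if the arm or the gripper's body presses on something with over 40 N, if the wrist force passes 120 N, or if a joint passes its speed limit or range.

ROBOT

A 6-joint arm with a two-finger parallel gripper is mounted at the origin on the work surface. World frame = base frame: x ahead of the robot, y to its left, z up, the work surface at z = 0. Lengths are in m, angles in rad, forces in N, time in s.
With the tool pointing down it reaches from about 0.275 to 0.75 m from the base axis. Payload 10.2 kg.
Tool frame: the origin (TCP) lies on the centre line of the jaws, within the pads' length; the fingertips stand 17 mm ahead of it and the grasp point (between the pads) lies 2 mm behind it (bot.finger_overhang is the distance from the TCP to the fingertips, in m); z points along the fingers, y is the line along which they close (so a half turn about z gives the same grasp; the last joint's range is limited). The gripper opens to 85 mm and grips with 20 to 120 N. Pads are 22 mm wide; open, the fingers measure 114 mm over their backs; the gripper's body (76 mm by 85 mm) begins 54 mm behind the grasp point. The pads swing forward as they close: fully open they stand 13 mm farther back than shut.
Start: joints at [-1.427, 0.313, 1.498, -0, 1.331, -0.223], TCP at [0.188, -0.49, 0.248] pointing down, gripper open.
Joint ranges: [-2.94, 2.94], [-0.97, 2.17], [0.19, 2.56], [-1.23, 4.37], [0.02, 3.11], [-2.88, 2.88]. Speed limits (rad/s): [2.39, 2.39, 3.01, 3.14, 3.14, 3.14].

INTERFACE

Orientations are given as a unit quaternion [x, y, z, w].
In Python, from workcell import bot gives the robot as it stands. Calls block until the motion is done:
- bot.movep(position, orientation): joint-space move of the TCP to a pose.
- bot.move_l(position, attitude=None, max_speed=0.15): straight line of the TCP; attitude=None keeps the orientation; max_speed is the mean speed in m/s.
- bot.move_joints(angles): joint-space move.
- bot.move_gripper(opening): finger opening in m; the grip force is fixed at half the most; returns when the fingers have stopped.
- bot.pause(seconds).
- bot.solve_ik(position, orientation): joint angles nearest the present ones, or None.
- bot.read_camera(name): name is "scene" or "top"; returns the picture (420x560x3 uint8, red, green, blue); there is no depth.
- bot.calibration(name): a dict with "intrinsics" (3x3 intrinsics, pixels), "view" (4x4, takes a point from world to camera coordinates). Camera axes: x right, y up, looking along -z (the intrinsics and any distortion apply to the point x, -y, -z); pixel columns grow to the right and rows downward; lengths in m; the calibration is good to about 2 mm. A picture is of the moment at which its call begins. calibration takes no time and is no camera call.
A pose or a line that the arm cannot do raises bot.Unreachable and nothing moves.
- bot.finish_job(): hands the job in; it is judged then, once.
Readings, each from a call of its own:
- bot.current_time_s(): time.
- bot.current_qpos(): joint angles.
- bot.current_qvel(): joint speeds.
- bot.current_joint_torque(): joint torques, N m.
- bot.current_tcp_pos(): TCP position.
- bot.current_orientation(): TCP orientation.
- bot.current_force(): force on the tool from outside, world axes, zero at the start.
- bot.current_wrist_torque(): the same for the moment, N m.
- bot.current_gripper_width(): finger opening in m.
- bot.current_gripper_force(): force on a finger pad.
Only numpy, scipy, OpenCV 4.12 (cv2) and the standard library are available. Lean on these libraries where they do the work, as an engineer would, in place of code of your own. Each camera call takes 0.05 s, during which the arm holds its last target. There are 200 camera calls.

## Working session

There is one attempt and no reset: what is moved stays moved. The work goes in short steps, each a Python script; the robot and the scene stay as the last script left them, time stands still between calls to the robot, and variables do not carry over. Pictures are saved under pics/ and viewed, at most 14 in all, crops included, and the job is handed in when it is done.

```bash
mkdir -p pics; ls
python3 - <<'E'
from workcell import bot
import cv2
for n in("scene","top"):
    im=bot.read_camera(n); cv2.imwrite(f"pics/{n}0.png",cv2.resize(im[:,:,::-1],(800,600),interpolation=cv2.INTER_CUBIC))
    c=bot.calibration(n); print(n,c)
print(bot.current_time_s(),bot.current_orientation(),bot.finger_overhang)
E
```

```text
pics
scene {'intrinsics': array([[406.02443357,   0.        , 277.61253573],
       [  0.        , 406.02443357, 206.95778402],
       [  0.        ,   0.        ,   1.        ]]), 'view': array([[-0.26021974,  0.96543889, -0.01460954,  0.12497602],
       [-0.726119  , -0.1856966 ,  0.66201811,  0.31959009],
       [ 0.63642509,  0.18287845,  0.74934544, -1.33816354],
       [ 0.        ,  0.        ,  0.        ,  1.        ]])}
top {'intrinsics': array([[486.30646496,   0.        , 276.91059745],
       [  0.        , 486.30646496, 210.14536437],
       [  0.        ,   0.        ,   1.        ]]), 'view': array([[ 0.01570379, -0.99979382,  0.01287259, -0.01436371],
       [ 0.98137826,  0.01787694,  0.19125147, -0.56044256],
       [-0.19144216,  0.00962951,  0.98145666, -0.98678156],
       [ 0.        ,  0.        ,  0.        ,  1.        ]])}
0.1 [ 9.83230618e-01  1.82365656e-01  3.66282031e-05 -5.63393233e-04] 0.017
```

View pics/scene0.png

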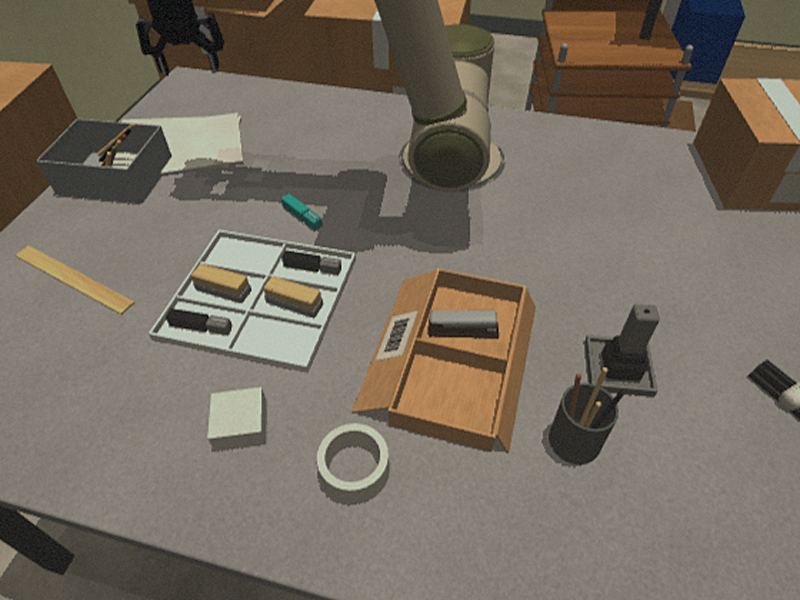

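View pics/top0.png

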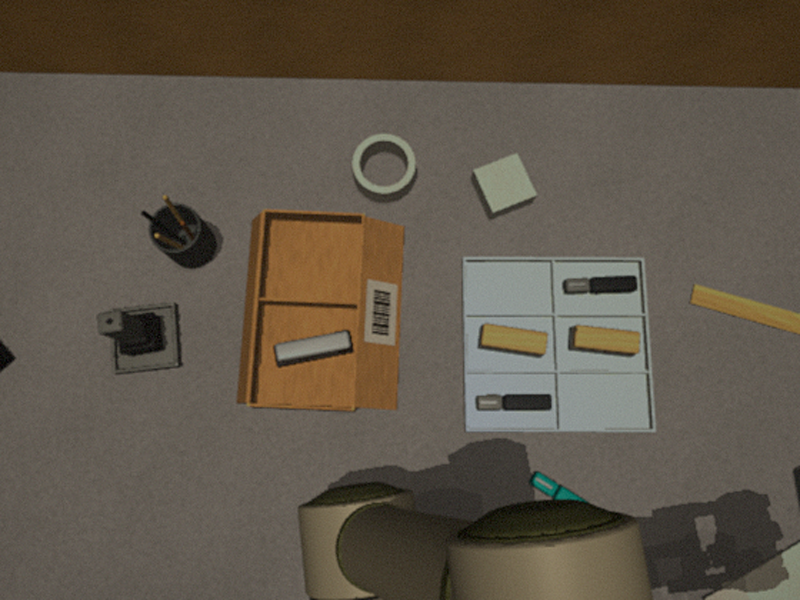

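Both pictures (800x600 pixels) show the following:
- **Pens (wanted):** two black ones in the tray, at top (600,285) and (515,402).
- **Erasers:** two, at top (514,339) and (605,340).
- **Pen look-alikes:** the turquoise pen at top (558,487), the dark torch-like item at scene (778,385), and the pencils in the pot. None of these are wanted.
- **Stapler:** top (314,347).
- **Empty compartments:** top (510,288) and (605,402).
- **Scanner:** handle top at scene (647,310) and top (110,322).

Next I'll take close crops of the tray and carton to check this choice.

Run:
```python
import cv2,numpy as np
# 800-scale picture crops, ticks give 800-scale pixels
def crop(n,x0,y0,w,h,s):
    im=cv2.imread(f"pics/{n}0.png")[y0:y0+h,x0:x0+w]
    im=cv2.resize(im,None,fx=s,fy=s,interpolation=cv2.INTER_CUBIC); im=cv2.convertScaleAbs(im,alpha=1.3)
    for x in range((x0+19)//20*20,x0+w,20):
        cv2.line(im,((x-x0)*s,0),((x-x0)*s,8),(0,0,255),1); cv2.putText(im,str(x),((x-x0)*s+2,18),0,.35,(0,0,255),1)
    for y in range((y0+19)//20*20,y0+h,20):
        cv2.line(im,(0,(y-y0)*s),(8,(y-y0)*s),(0,0,255),1); cv2.putText(im,str(y),(10,(y-y0)*s+4),0,.35,(0,0,255),1)
    return im
cv2.imwrite("pics/c_top_tray.png",crop("top",450,245,220,195,3))
cv2.imwrite("pics/c_top_carton.png",crop("top",230,200,190,220,2) if 0 else crop("top",90,200,320,220,2))
cv2.imwrite("pics/c_scene_tray.png",crop("scene",140,220,230,160,3))
cv2.imwrite("pics/c_scene_carton.png",crop("scene",345,260,330,195,2))
```

```text
(no output)
```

View pics/c_top_tray.png

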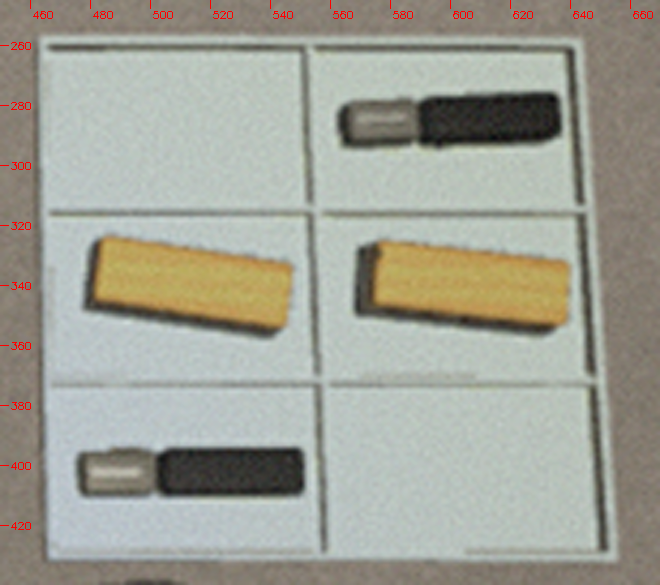

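View pics/c_top_carton.png

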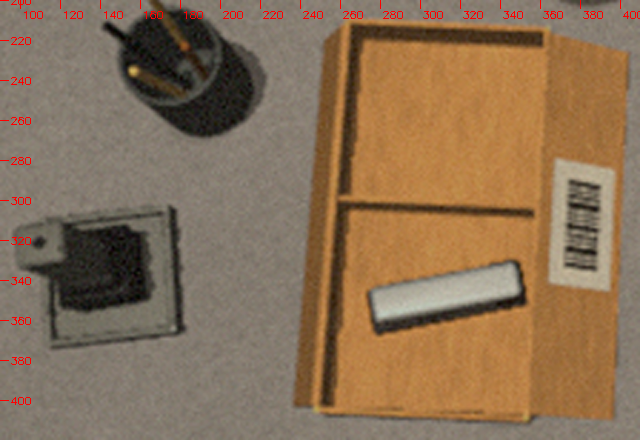

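View pics/c_scene_tray.png

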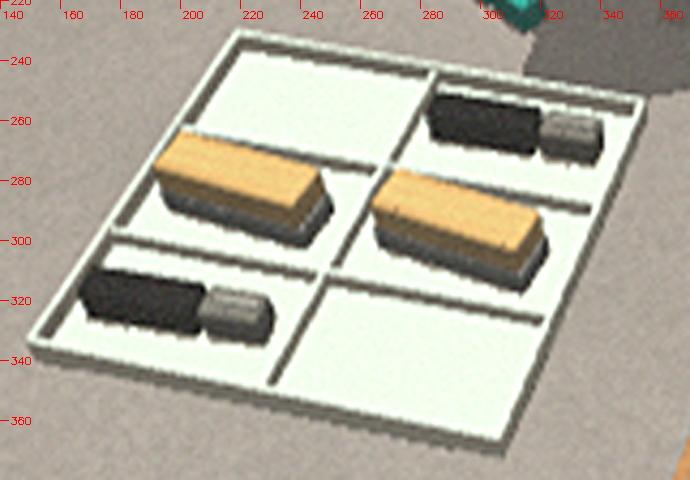

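View pics/c_scene_carton.png

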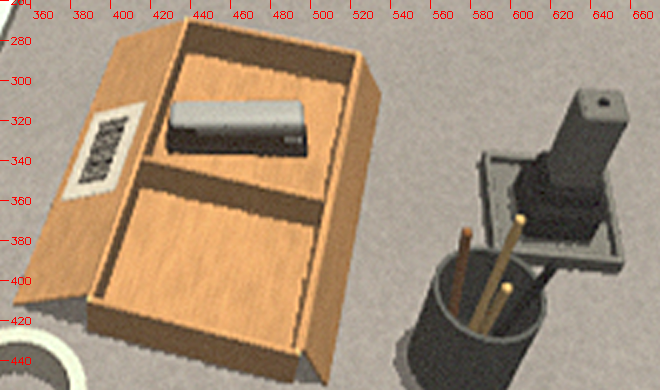

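The crops confirm two pens (black with grey cap) and two erasers (wooden backs) in the tray. The stapler is in the near compartment of the carton. Next I'll triangulate from the corners I read off.

```bash
cat > h.py <<'E'
from workcell import bot
import numpy as np, cv2
from scipy.spatial.transform import Rotation as R
S=800/560
def P(n):
    c=bot.calibration(n); F=np.diag([1,-1,-1,1])
    return c["intrinsics"]@(F@c["view"])[:3]
def px(p): return (np.array(p,float)+.5)/S-.5   # 800-wide picture -> camera pixels
def tri(top,scene):
    X=cv2.triangulatePoints(P("top"),P("scene"),px(top),px(scene))[:,0]; return X[:3]/X[3]
def atz(p,z,n="top"):
    M=P(n); u,v=px(p); A=np.array([M[0]-u*M[2],M[1]-v*M[2]])
    return np.append(np.linalg.solve(A[:,:2],-(A[:,2]*z+A[:,3])),z)
def down(yaw):  # tool down, jaws closing along world direction yaw (mod pi)
    return (R.from_euler('z',yaw-np.pi/2)*R.from_euler('x',np.pi)).as_quat()
E
python3 - <<'E'
from h import *
np.set_printoptions(precision=4,suppress=True)
for n,a,b in [("trayFL",(463.7,258.3),(308.3,367)),("trayFR",(643.3,258.3),(149.3,334)),("trayNL",(466,431.3),(356,252.7)),("trayNR",(655.7,431.3),(219.3,230.7)),
 ("E1",(513.9,339.3),(292.3,289.5)),("E2",(607.7,339.5),(219.7,276.5)),("penA",(600,285),(199.7,317.3)),("penB",(514,402.5),(312.7,259)),
 ("stap",(313.9,345.5),(463.4,316.9)),("cFL",(264,210),(496,436)),("cFR",(363,215),(389,408.5)),("cNR",(354.5,409.5),(438,269)),("cNL",(247,403.5),(525,286.5)),
 ("label",(381.3,312.1),(398,335)),("hole",(109,321),(646.5,311))]: print(n,tri(a,b))
ang=lambda a,b,z:(lambda d:(np.degrees(np.arctan2(d[0],-d[1])),np.hypot(*d[:2])))(atz(b,z)-atz(a,z))
c=lambda q:(450+q[0]/3,245+q[1]/3)
for n,a,b,z in [("E1",(98.5,269.5),(285,296),44),("E2",(378.5,272),(567.5,295),44),("penA",(341,124),(560,116),30),("penB",(79,473),(304,471),30)]:
    print(n,"ctr",atz(c(np.add(a,b)/2),z/1e3),"yaw from -y toward +x, len",ang(c(a),c(b),z/1e3))
print("stap",atz((313.9,345.5),.046),ang((276.5,353.5),(351,337.5),.046))
print("rest",atz((146.75,338.25),.018),"handle",atz((109,321),.148), "restedges",atz((177.5,303),.018)-atz((181.5,366.5),.018))
print("cross",atz((258.5,299),.042),atz((357,306),.042))
for p in [(264,210),(363,215),(354.5,409.5),(247,403.5)]: print(atz(p,.045))
E
```

```text
trayFL [ 0.638  -0.1095  0.0119]
trayFR [ 0.6431 -0.3952  0.0138]
trayNL [ 0.3695 -0.1125  0.0161]
trayNR [ 0.3738 -0.3995  0.0131]
E1 [ 0.5069 -0.1834  0.0388]
E2 [ 0.5088 -0.3248  0.0375]
penA [ 0.596  -0.3211  0.0255]
penB [ 0.413  -0.1839  0.0237]
stap [0.4925 0.1181 0.0371]
cFL [0.7014 0.2032 0.0435]
cFR [0.6965 0.0476 0.0443]
cNR [0.3983 0.054  0.0423]
cNL [0.4045 0.2109 0.0447]
label [0.5474 0.0183 0.0242]
hole [0.5071 0.3817 0.1476]
E1 ctr [ 0.5065 -0.1831  0.044 ] yaw from -y toward +x, len (np.float64(-7.169469426854099), np.float64(0.09398029515024066))
E2 ctr [ 0.5086 -0.3243  0.044 ] yaw from -y toward +x, len (np.float64(-6.013919647853061), np.float64(0.09507629452263498))
penA ctr [ 0.5954 -0.3208  0.03  ] yaw from -y toward +x, len (np.float64(3.1881205267116504), np.float64(0.11367397627501141))
penB ctr [ 0.4134 -0.1839  0.03  ] yaw from -y toward +x, len (np.float64(1.4375743649552166), np.float64(0.11237561917444744))
stap [0.4916 0.1159 0.046 ] (np.float64(13.258034095742955), np.float64(0.11286528157667251))
rest [0.5018 0.3744 0.018 ] handle [0.5071 0.3815 0.148 ] restedges [0.0979 0.0135 0.    ]
cross [0.5614 0.2028 0.042 ] [0.5533 0.0536 0.042 ]
[0.7012 0.2012 0.045 ]
[0.6962 0.0479 0.045 ]
[0.3984 0.053  0.045 ]
[0.4046 0.2107 0.045 ]
```

```bash
cat >> h.py <<'E'
TR=np.array([.506,-.254,0]); TY=np.radians(.9); CA=np.array([.550,.1285,0]); CY=np.radians(-2)
tray=lambda x,y: TR+R.from_euler('z',TY).apply([x,y,0])
cart=lambda x,y: CA+R.from_euler('z',CY).apply([x,y,0])
def quat(p,yaw):   # the half turn with the smaller wrist angle
    c=[(abs(j[5]),q) for q in (down(yaw),down(yaw+np.pi)) for j in [bot.solve_ik(p,q)] if j is not None]
    return min(c,key=lambda t:t[0])[1]
def go(p,z,q):
    p=np.array(p,float); p[2]=z; bot.movep(p,q)
def lin(p,z,v=.15):
    p=np.array(p,float); p[2]=z; bot.move_l(p,max_speed=v)
def pick(p,yaw,z,opening,hi=.17):
    p=np.array([p[0],p[1],hi]); q=quat(p,yaw); go(p,hi,q); bot.move_gripper(opening)
    lin(p,z+.03,.25); lin(p,z,.06); bot.move_gripper(0.); lin(p,hi,.2)
    print("picked: width %.4f force %.1f t %.1f"%(bot.current_gripper_width(),bot.current_gripper_force(),bot.current_time_s()))
def place(p,yaw,z,opening,hi=.17):
    p=np.array([p[0],p[1],hi]); q=quat(p,yaw); go(p,hi,q); print("held %.4f"%bot.current_gripper_width())
    lin(p,z+.04,.25); lin(p,z,.05); print("force",np.round(bot.current_force(),1)); bot.move_gripper(opening)
    lin(p,z+.06,.1); lin(p,hi,.3); print("t %.1f"%bot.current_time_s())
def snap(name,n="top"):
    im=bot.read_camera(n)[:,:,::-1]; cv2.imwrite(f"pics/{name}.png",cv2.resize(im,(800,600),interpolation=cv2.INTER_CUBIC)); return cv2.imread(f"pics/{name}.png")
OB=dict(E1=(480,322,70,36),E2=(566,322,76,36),penA=(560,273,80,24),penB=(472,392,84,22))
def moved(name):   # shift (px of the 800-wide picture) of the things against the first picture
    a=cv2.imread("pics/top0.png"); b=snap(name)
    for k,(x,y,w,h) in OB.items():
        m=cv2.matchTemplate(b[y-30:y+h+30,x-30:x+w+30],a[y:y+h,x:x+w],cv2.TM_CCOEFF_NORMED); _,s,_,l=cv2.minMaxLoc(m)
        print(k,"shift",(l[0]-30,l[1]-30),"score %.2f"%s)
E
python3 - <<'E'
from h import *
d=np.radians
pick((.492,.117),d(13.3),.036,.055)
place(tray(-.0887,-.0695),TY,.038,.045)
moved("t1")
E
```

```text
picked: width 0.0270 force 59.0 t 5.3
held 0.0268
force [-0.5 -0.2 -1.2]
t 9.9
E1 shift (0, 0) score 0.99
E2 shift (0, 0) score 0.83
penA shift (0, 0) score 1.00
penB shift (0, 0) score 0.94
```

Run:
```python
from h import *
d=np.radians
pick((.5067,-.1832),d(-7.2),.040,.060)
place(cart(.107,0),CY,.042,.042)
moved("t2")
```

```text
picked: width 0.0350 force 60.8 t 13.3
held 0.0346
force [ 0.5  0.7 -0.5]
t 17.4
E1 shift (-16, 23) score 0.25
E2 shift (0, 0) score 1.00
penA shift (0, 0) score 1.00
penB shift (0, 0) score 1.00
```

View pics/t2.png

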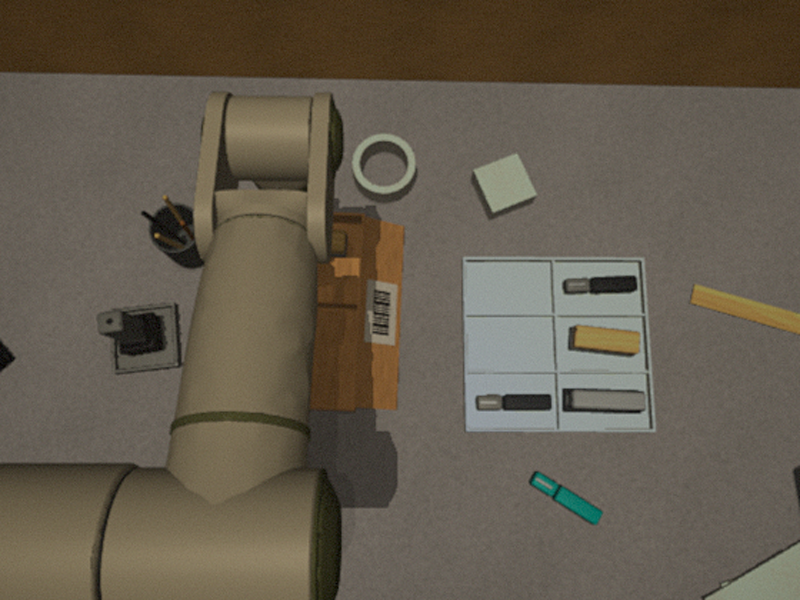

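The stapler is flat in its compartment at (604,401). E2 (607,340), penA (600,285) and penB (514,402) haven't moved. E1 is inside the carton, mostly hidden by the arm. Next is E2, then I'll check again before each pen.

```bash
python3 - <<'E'
from h import *
d=np.radians
pick((.5087,-.3245),d(-6),.040,.060)
place(cart(.050,0),CY,.042,.042)
moved("t3")
E
python3 - <<'E'
import cv2,numpy as np
E
```

```text
picked: width 0.0350 force 61.0 t 21.8
held 0.0346
force [-0.2  0.2 -0.6]
t 26.3
E1 shift (-16, 23) score 0.25
E2 shift (1, 22) score 0.29
penA shift (0, 0) score 1.00
penB shift (0, 0) score 1.00
```

Run:
```python
from h import *
d=np.radians
pick((.5957,-.321),d(3.2),.033,.044)
place(cart(-.040,0),CY,.035,.038)
moved("t4")
```

```text
picked: width 0.0222 force 60.8 t 30.6
held 0.0224
force [ 0.1  0.1 -0.7]
t 35.2
E1 shift (-16, 23) score 0.25
E2 shift (1, 22) score 0.30
penA shift (-7, -30) score 0.31
penB shift (0, 0) score 1.00
```

Nothing has shifted. Next is penB. Then I'll move the arm over the tray side and look at both views.

Run:
```python
from h import *
d=np.radians
pick((.4134,-.184),d(1.4),.033,.044)
place(cart(-.097,0),CY,.035,.038)
bot.move_joints([-1.427, 0.313, 1.498, 0, 1.331, -0.223])
a=snap("t5"); b=snap("s5","scene")
m=np.zeros((600,800,3),np.uint8)
m[:,:400]=0
A=cv2.resize(a[195:420,90:410],(400,281)); B=a[245:440,450:670]
C=cv2.resize(b[255:450,340:670],None,fx=1.2,fy=1.2)
m[:281,:400]=A; m[:293,400:730]=cv2.resize(B,(330,293)); m[300:300+C.shape[0],:C.shape[1]]=C
C=cv2.resize(b[220:380,140:370],(390,271)); m[300:571,405:795]=C
cv2.imwrite("pics/mos5.png",m); print(bot.current_time_s())
```

```text
picked: width 0.0224 force 59.0 t 39.1
held 0.0223
force [ 0.5  0.2 -0.6]
t 43.3
45.7917
```

View pics/mos5.png

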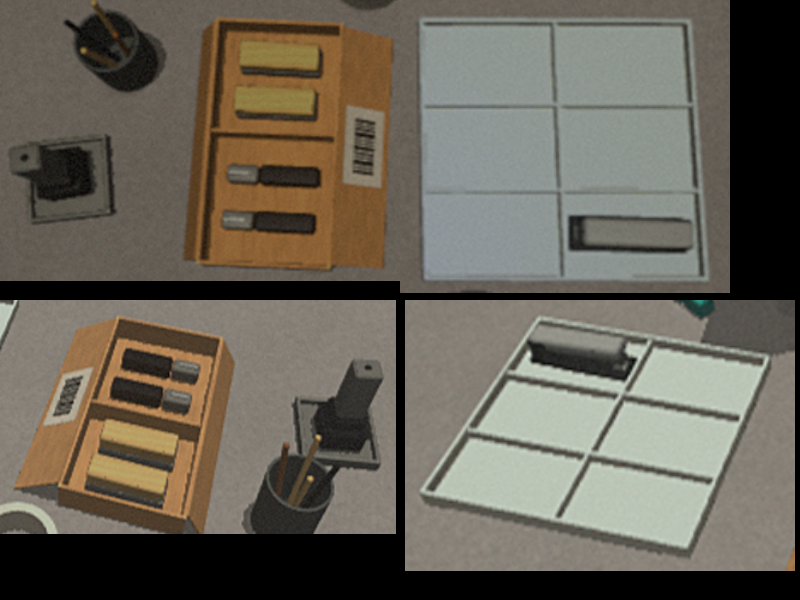

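Run:
```python
from h import *
np.set_printoptions(precision=4,suppress=True)
print("+y base",atz((563.3,400),.012),"-y arm end",atz((644.7,400),.046),"walls y:",tray(-.0887,-.138),tray(-.0887,-.001))
a=cv2.imread("pics/t5.png")[375:435,550:665]; b=cv2.imread("pics/s5.png")[225:275,190:285]
m=np.zeros((600,800,3),np.uint8); m[:300,:575]=cv2.resize(a,(575,300),interpolation=cv2.INTER_CUBIC); m[300:600,:570]=cv2.resize(b,(570,300),interpolation=cv2.INTER_CUBIC)
cv2.imwrite("pics/stap.png",cv2.convertScaleAbs(m,alpha=1.5))
```

```text
+y base [ 0.419  -0.2627  0.012 ] -y arm end [ 0.4192 -0.3747  0.046 ] walls y: [ 0.4195 -0.3934  0.    ] [ 0.4173 -0.2564  0.    ]
```

View pics/stap.png

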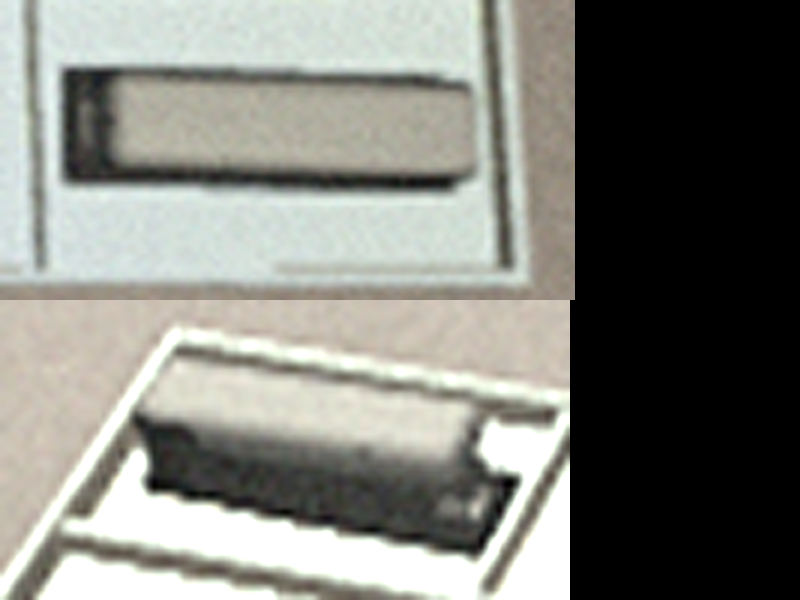

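The stapler is flat with its base inside the compartment walls (y −0.383 to −0.263). All pens and erasers are lying in the right halves of the carton. Next is the scanner: I'll check reachability, then pick it up.

```bash
cat >> h.py <<'E'
L=np.array([.5474,.0183,.0235]); RL=R.from_euler('z',CY)*R.from_euler('x',np.radians(35)); N=RL.apply([0,0,1])
def scanq(psi): return (RL*R.from_quat(down(psi))).as_quat()
H=np.array([.507,.3815]); HY=np.radians(7.9)
E
python3 - <<'E'
from h import *
np.set_printoptions(precision=2,suppress=True)
up=np.append(H,.30); 
print("penpot",atz((178,228),.1),"N",N)
for k in range(4):
    psi=HY+k*np.pi/2-np.pi/2
    print(k,np.degrees(psi),bot.solve_ik(up,down(psi)),bot.solve_ik(np.append(H,.118),down(psi)),bot.solve_ik(L+N*.185,scanq(psi)),bot.solve_ik(L+N*.185+[0,0,.1],scanq(psi)))
E
```

```text
penpot [0.65 0.31 0.1 ] N [-0.02 -0.57  0.82]
0 -82.1 [ 0.46  0.54  1.03  0.    1.57 -1.25] [ 0.46  0.67  1.3   0.    1.17 -1.25] [-0.6   0.55  1.46  0.51  1.5  -2.4 ] [-0.6   0.45  1.34  0.51  1.69 -2.3 ]
1 7.900000000000005 [ 0.46  0.54  1.03  0.    1.57 -2.82] [ 0.46  0.67  1.3   0.    1.17 -2.82] [-0.6   0.55  1.46  0.51  1.5   2.31] [-0.6   0.45  1.34  0.51  1.69  2.42]
2 97.89999999999999 [ 0.46  0.54  1.03 -0.    1.57  1.89] [ 0.46  0.67  1.3  -0.    1.17  1.89] [-0.6   0.55  1.46  0.51  1.5   0.74] [-0.6   0.45  1.34  0.51  1.69  0.85]
3 187.9 [ 0.46  0.54  1.03 -0.    1.57  0.32] [ 0.46  0.67  1.3  -0.    1.17  0.32] [-0.6   0.55  1.46  0.51  1.5  -0.83] [-0.6   0.45  1.34  0.51  1.69 -0.73]
```

Run:
```python
from h import *
q=down(HY+np.pi); lin(bot.current_tcp_pos(),.32); go(H,.30,q); bot.move_gripper(.07)
lin(H,.16,.2); lin(H,.118,.06); bot.move_gripper(0.); print("w",bot.current_gripper_width(),bot.current_gripper_force())
lin(H,.15,.06); lin(H,.30,.15); print(bot.current_gripper_width(), bot.current_force())
s=scanq(HY+np.pi)
bot.movep(L+N*.185+[0,0,.12],s); bot.move_l(L+N*.185,max_speed=.08); bot.pause(2.5)
snap("lab_s","scene"); print(bot.current_tcp_pos()-L-N*.185,bot.current_time_s())
bot.pause(.5)
```

```text
Traceback (most recent call last):
  File "h.py", line 23, in go
    p=np.array(p,float); p[2]=z; bot.movep(p,q)
                         ~^^^
IndexError: index 2 is out of bounds for axis 0 with size 2
```

```bash
echo "H=np.append(H,0.)" >> h.py
python3 - <<'E'
from h import *
q=down(HY+np.pi); go(H,.30,q); bot.move_gripper(.07)
lin(H,.16,.2); lin(H,.118,.06); bot.move_gripper(0.); print("w",bot.current_gripper_width(),bot.current_gripper_force())
lin(H,.15,.06); lin(H,.30,.15); print(bot.current_gripper_width(), bot.current_force())
s=scanq(HY+np.pi)
bot.movep(L+N*.185+[0,0,.12],s); bot.move_l(L+N*.185,max_speed=.08); bot.pause(2.5)
snap("lab_s","scene"); print(bot.current_tcp_pos()-L-N*.185,bot.current_time_s())
E
```

```text
w 0.029610255371723147 58.864020109176636
0.029620864399143187 [-0.64141013  0.527518   -3.1709267 ]
[ 6.22594426e-06 -1.35443492e-05  4.26323558e-06] 59.975
```

View pics/lab_s.png

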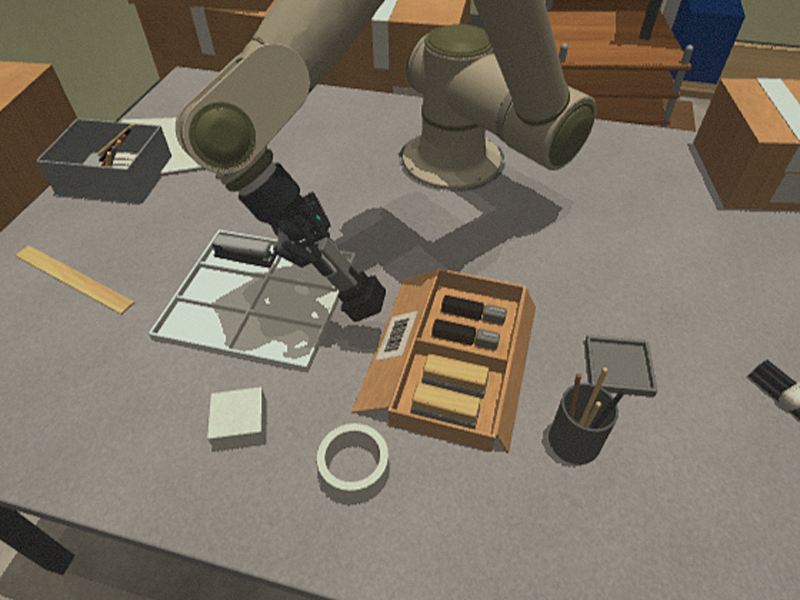

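The scanner (head at (362,300)) points squarely at the label (398,335), in line with the jaws. The contents of the carton and tray are in order, and the rest is empty, centred near (620,365). I'll refine the rest centre from this view and return the scanner.

Run:
```python
from h import *
print("rest centre (scene)",atz((620.5,365),.018,"scene"))
bot.move_l(L+N*.185+[0,0,.12],max_speed=.15)
q=down(HY+np.pi); go(H,.30,q); lin(H,.16,.15); lin(H,.119,.04); print(bot.current_force())
bot.move_gripper(.07); lin(H,.16,.06); lin(H,.30,.2)
bot.move_joints([-1.427, 0.313, 1.498, 0, 1.331, -0.223]); bot.pause(.5)
snap("end_s","scene"); snap("end_t"); print(bot.current_time_s())
```

```text
rest centre (scene) [0.5119004  0.38005553 0.018     ]
[-0.02917755 -0.96511807 -2.81941215]
70.9083
```

View pics/end_s.png

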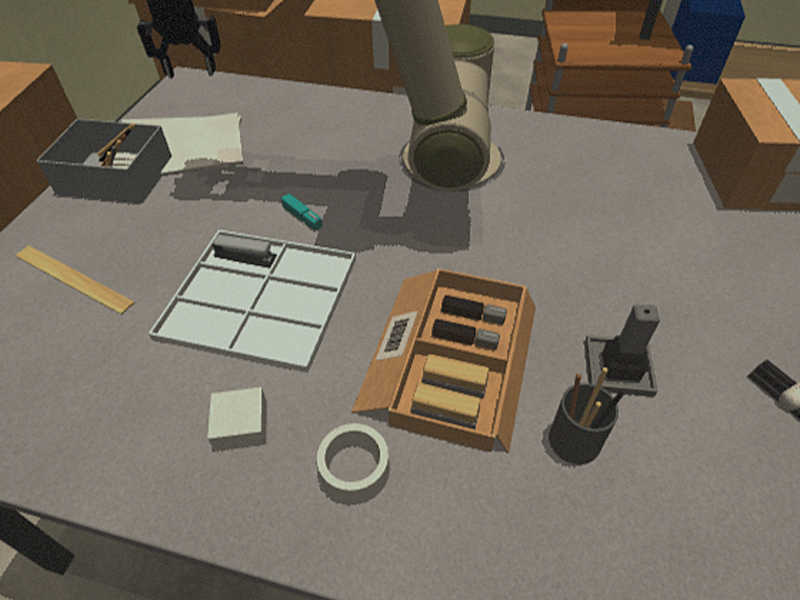

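View pics/end_t.png

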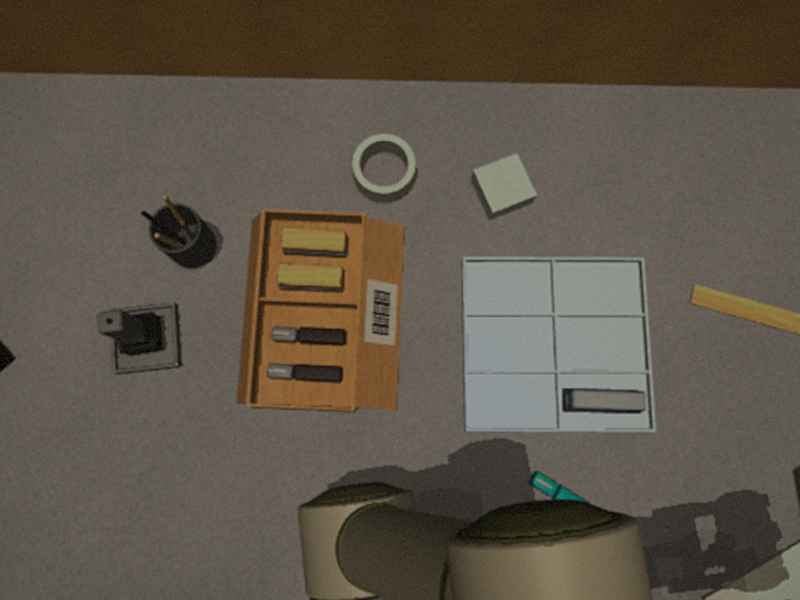

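The final pictures show the scanner upright on its rest, with its handle at top (110,321), the same as at the start. Pens are in the near half of the carton, erasers in the far half, the stapler in the tray, and the bystanders haven't moved.

```bash
python3 -c "
from workcell import bot
print(bot.finish_job())"
```

```text
the job is handed in; nothing more can be done
None
```

I packed the kit, held the scanner on the label, stood it back on its rest and handed the job in at about 71 s; the last pictures show everything in place, but no verdict came back.

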